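# Set the light meter's range selector by counting clicks

### The arm

A 6-joint arm with a two-finger parallel gripper is mounted at the origin on a cart in front of the work surface, level with it; the furniture and walls round the work are solid. World frame = base frame: x ahead of the robot, y to its left, z up, the work surface at z = 0. Lengths are in mm, angles in rad, forces in N, time in s.
With the tool pointing down it reaches from about 350 to 875 mm from the base axis. Payload 4.2 kg.
Tool frame: the origin (TCP) lies at the very end of the fingers, on their centre line; the grasp point (between the pads) lies 19 mm behind it; z points along the fingers, y is the line along which they close (so a half turn about z gives the same grasp; the last joint's range is limited). The gripper opens to 85 mm and grips with 20 to 120 N. Pads are 22 mm wide; open, the fingers measure 114 mm over their backs; the gripper's body (76 mm by 85 mm) begins 54 mm behind the grasp point. The pads swing forward as they close: fully open they stand 13 mm farther back than shut.
Start: joints at [-1.054, 0.385, 0.008, 0, -1.194, -0.259], TCP at [159.363, -604.32, 231.312] pointing down, gripper open.
Joint ranges: [-3.14, 3.14], [-1.21, 2.06], [-1.07, 1.41], [-3.16, 2.05], [-2.99, -0.16], [-3.1, 3.1]. Speed limits (rad/s): [2.79, 2.79, 3.14, 3.14, 3.14, 3.14].

### API

Orientations are given as a unit quaternion [x, y, z, w].
In Python, from bench import arm gives the robot as it stands. The module is installed in compiled form; this text tells all that it offers.
- The arm moves only by the tool drive_tool, never from a script. Its argument "targets" is a list of rows, each a list of 5 numbers: the closure, from -1 (fully open) to 1 (shut), then the shift along the tool's x, y, z in mm, then the turn about the tool's z in degrees. In form: [[grip, tx, ty, tz, roll], ...]. A call has 1 to 12 rows; each row is the pose to reach, as a shift and turn from the pose commanded when the call began, along the tool's axes at that moment; what a row does not reach only later rows make up. A row lasts 1/10 s, in which the tool goes at most 50 mm and 8.59 degrees, less where a joint would pass 70% of its speed; a pose out of reach is approached as far as the arm can. A call with a gripper value outside its range is refused whole. The fingers move at their own pace and stop on an object; the grip force is fixed at half the most. Time passes only in rows, so rows that repeat a pose let the fingers close. It gives the time, the measured TCP pose, the force, the opening and the grip force at its end, in the units of the state.
- arm.read_state(): the state, without advancing time (a new reading comes with each control period).
- arm.get_image(name): name is "side" or "top"; returns the picture (400x640x3 uint8, blue, green, red); there is no depth.
- arm.camera_params(name): a dict with "fov_y" (degrees; the focal length in pixels is half the picture's height over the tangent of half this angle, whatever the lens; pixels are square), "cx", "cy" (the principal point, pixels), "rvec" (rotation vector, rad) and "tvec" (3), from world to camera coordinates, as OpenCV has them. Camera axes: x right, y down, z forward; pixel columns grow to the right and rows downward; lengths in mm; the calibration is good to about 2 mm. A picture is of the moment at which its call begins. camera_params takes no time and is no camera call.
- arm.job_done(): hands the job in; it is judged then, once.
The state is a dict: "clock": time; "joints": joint angles; "joint_vel": joint speeds; "joint_efforts": joint torques, N m; "position": TCP position; "ee_rot": TCP orientation; "contact_force": force on the tool from outside, world axes, zero at the start; "wrist_torque": the same for the moment, N m; "gripper_width": finger opening in mm; "grasp_force": force on a finger pad.
Only numpy, scipy, OpenCV 4.12 (cv2) and the standard library are available. Lean on these libraries where they do the work, as an engineer would, in place of code of your own. Each camera call takes 0.05 s, during which the arm holds its last target. There are 200 camera calls.

### The job

Set the range on the bench light meter: turn its selector anticlockwise all the way back to the end stop (the red dot), then clockwise exactly three clicks, and let go. Leave the other things on the bench as they are.

Things in the scene. Friction and masses are not known exactly. Their poses are not given: they have to be found in the camera images.
- meter: bench light meter fixed on the worktop: pale case 240 wide (y), 190 deep (x), 102 high at the back, 30 at the front. Its black panel slopes up from front to back: the panel's normal leans 25 degrees from vertical towards the front. Green display at the left, selector right of the middle; nothing else stands out over 3 mm. Origin at the centre of the underside; x front to back, y left, z up
- selector_grip (a point): middle of the range selector's grip, on its turning axis, 24 mm out from the panel. The grip is a grey bar 46 long, 14 thick, reaching to 39 mm above the panel, on a black round skirt of 24 radius, top 9 mm above the panel. Axes turn with it: z out of the panel along the turning axis, x along the bar to its pointer end (white line), y across the bar. Free space all round
- selector (a joint): angle of the range selector, rad: 0 at the anticlockwise end stop (big red dot), growing clockwise seen facing the panel, to 2.356. Seven click positions 0.3927 apart, a dot at each, the stop the first; three clicks on is 1.178 (pointer straight up the slope). A sprung detent pulls it to the nearest position, resisting with about 0.12 N m; it stays where left. Starts at two to four clicks
- steel_sensor: stainless steel light sensor, a tube 245 long and 47 thick lying on the bench left of the meter; origin under its middle, x along the tube. Stands loose; to be left alone
- wide_bottle_red: white wide-mouth bottle with a red cap, 78 across, 150 tall; origin at the centre of its foot. Stands loose; to be left alone
- cylinder_1: taller clear graduated cylinder on a hexagonal foot, 80 across the foot, 326 tall; origin at the centre of its foot. Stands loose; to be left alone
- cylinder_2: shorter clear graduated cylinder on a hexagonal foot, 80 across the foot, 261 tall; origin at the centre of its foot. Stands loose; to be left alone
- sample_bottle: white sample bottle with a white cap, 54 across, 103 tall; origin at the centre of its foot. Stands loose; to be left alone
- log_book: red spiral-bound log book lying flat, 210 x 152 x 15; origin at the centre of its underside. Stands loose; to be left alone
- filter_box: small white carton, 40 x 62 x 24; origin at the centre of its underside. Stands loose; to be left alone
- marker_pen: white marker pen with a red cap, 135 long, 16 thick, lying flat; origin under its middle, y along the pen. Stands loose; to be left alone

How it is judged:
By the outcome, as a careful person would: the job done as asked, in the order asked, and still so for the second after the job is handed in, with the robot touching nothing.
It also fails if it takes over 43 s, if anything falls off the work surface, if the arm or the gripper's body presses on something with over 40 N, if the wrist force passes 120 N, or if a joint passes its speed limit or range.

## Working session

There is one attempt and no reset: what is moved stays moved. The work goes in short steps, Python scripts to look and compute and a tool call to move; the robot and the scene stay as the last step left them, time stands still between calls to the robot, and variables do not carry over. Pictures are saved under pics/ and viewed, at most 10 in all, crops included, and the job is handed in when it is done.

Besides the shell and the picture viewer there is one more tool, called as name(argument=value, ...), one argument or row to a line, values as JSON. drive_tool: Moves the arm, as the interface text tells. Its arguments: {"type":"object","properties":{"targets":{"type":"array","items":{"type":"array","items":{"type":"number"}}}},"required":["targets"]}

```bash
mkdir -p pics; python3 - <<'E'
from bench import arm
import cv2
for n in("side","top"):
    cv2.imwrite(f"pics/{n}0.png",arm.get_image(n)); print(n,arm.camera_params(n))
print(arm.read_state())
E
```

```text
side {'fov_y': 44.16587604401965, 'cx': 313.65610993916795, 'cy': 202.98829571732696, 'rvec': array([ 0.1943988 , -2.76430459,  1.31697274]), 'tvec': array([ 538.10061719,  107.32848038, 1565.76113652])}
top {'fov_y': 49.823436214842886, 'cx': 322.90159915716197, 'cy': 200.14544113267075, 'rvec': array([ 2.16246473, -2.10855269,  0.20433622]), 'tvec': array([ -47.18573658,  576.1419356 , 1135.29832666])}
{'clock': 0.1, 'joints': array([-1.05436802e+00,  3.85494618e-01,  6.77528782e-03, -4.11009850e-04,
       -1.19397694e+00, -2.58605834e-01]), 'joint_vel': array([-0.00111068, -0.0017632 ,  0.00268583,  0.00117295,  0.00115968,
        0.00029332]), 'joint_efforts': array([-6.55489057e-04, -3.93320775e+01,  1.88930064e+01,  4.19794902e+00,
       -2.60617227e-03,  5.57025828e-06]), 'position': array([ 159.24852913, -603.84878429,  230.33049597]), 'ee_rot': array([-1.28479258e-01,  9.91711723e-01,  9.51713680e-04, -1.82134321e-04]), 'contact_force': array([ 0.17490693,  0.06033013, -0.14559308]), 'wrist_torque': array([ 0.02325613,  0.00169812, -0.02798385]), 'grasp_force': 0.0, 'gripper_width': 85.28938442864303}
```

View pics/side0.png

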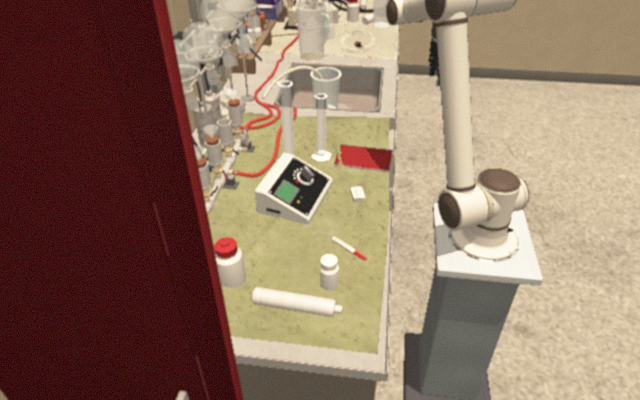

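View pics/top0.png

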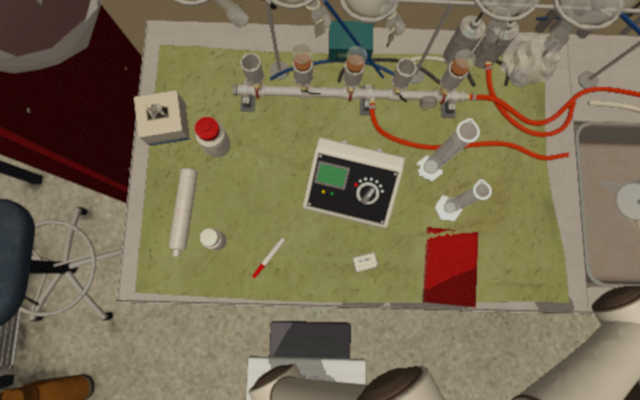

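The side view shows the meter near (295,187). In the top view the case spans (305,205)–(404,155), with the selector near (368,191). I'll zoom in on the meter.

```bash
python3 - <<'E'
import cv2,numpy as np
a=cv2.imread("pics/top0.png")[130:235,295:415]
b=cv2.imread("pics/side0.png")[145:225,250:340]
A=cv2.resize(a,None,fx=5,fy=5,interpolation=cv2.INTER_CUBIC)
B=cv2.resize(b,None,fx=6,fy=6,interpolation=cv2.INTER_CUBIC)
cv2.imwrite("pics/topc.png",A);cv2.imwrite("pics/sidec.png",B)
E
```

```text
(no output)
```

View pics/topc.png

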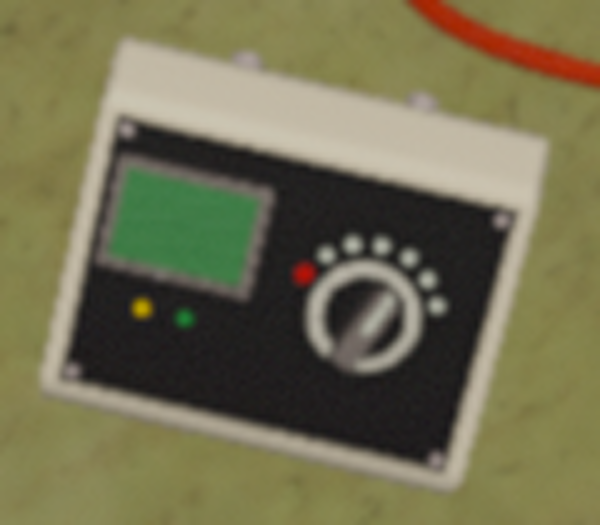

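View pics/sidec.png

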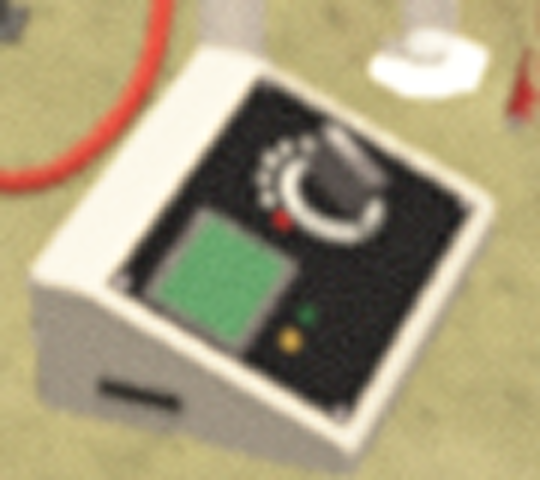

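The zoomed crops show the four panel screws, the red dot, the skirt ring and the bar. The bar's pointer is turned right of upslope. I'll triangulate these points from the two views.

```bash
cat > h.py <<'E'
import cv2,numpy as np
from bench import arm
def cam(n):
    c=arm.camera_params(n); f=200/np.tan(np.radians(c['fov_y']/2))
    K=np.array([[f,0,c['cx']],[0,f,c['cy']],[0,0,1]]); R=cv2.Rodrigues(c['rvec'])[0]
    return K,R,c['tvec']
def proj(n,p):
    K,R,t=cam(n); return cv2.projectPoints(np.float64(p).reshape(-1,3),cv2.Rodrigues(R)[0],t,K,None)[0][:,0]
def plane(n,uv,z):
    K,R,t=cam(n); d=R.T@np.linalg.inv(K)@[uv[0],uv[1],1]; o=-R.T@t
    return o+d*(z-o[2])/d[2]
def tri(ut,us):
    P=[np.c_[K@R,K@t] for K,R,t in (cam("top"),cam("side"))]
    X=cv2.triangulatePoints(*P,np.float64(ut),np.float64(us)); return X[:3,0]/X[3,0]
E
python3 - <<'E'
from h import *
np.set_printoptions(precision=1,suppress=True)
T=dict(bl=(127,130),br=(502,220),fr=(436,460),fl=(72,370),red=(304,273),skirt=(363,316),yel=(142,308))
S=dict(bl=(122,282),br=(268,85),fr=(470,208),fl=(340,410),red=(282,220),skirt=(333,197),yel=(291,340))
X={}
for k in T:
    t=np.array(T[k])/5+(295,130)-.4; s=np.array(S[k])/6+(250,145)-.4
    X[k]=tri(t,s); print(k,X[k],proj("top",X[k])[0]-t,proj("side",X[k])[0]-s)
Q=np.array([X[k] for k in('bl','br','fr','fl')]); c=Q.mean(0); n=np.linalg.svd(Q-c)[2][2]; n*=np.sign(n[2])
print(c,n.round(3),np.degrees(np.arccos(n[2])), [np.linalg.norm(Q[i]-Q[i-1]) for i in range(4)])
for k in('red','skirt','yel'): print(k,(X[k]-c)@n)
up=(Q[0]+Q[1]-Q[2]-Q[3]); print("up yaw",np.degrees(np.arctan2(up[1],up[0])))
r=Q[1]+Q[2]-Q[0]-Q[3];print("right yaw+90",np.degrees(np.arctan2(r[1],r[0]))+90)
# objects at foot
for k,uv in dict(cyl2=(448,208),cyl1=(431,167),book=(450,268)).items(): print(k,plane("top",uv,0))
E
```

```text
bl [690.4 -21.4  95.6] [0.  0.3] [-0.2 -0. ]
br [ 646.6 -224.7   92.2] [0.  0.4] [-0.2 -0.1]
fr [ 522.5 -198.    32.9] [0.  0.6] [-0.4 -0.1]
fl [567.5   5.5  40.8] [0.  0.3] [-0.2 -0. ]
red [ 619.9 -120.    71.7] [0.  0.1] [-0. -0.]
skirt [ 596.7 -153.    66.5] [0.  0.5] [-0.3 -0.1]
yel [600.5 -32.3  55.9] [0.  0.3] [-0.2 -0. ]
[ 606.7 -109.7   65.4] [-0.4  0.1  0.9] 24.332309997034216 [np.float64(137.22105208469188), np.float64(208.0614307261944), np.float64(140.1423137855039), np.float64(208.654256991685)]
red -0.2616819452004084
skirt 2.33135413393894
yel -1.1601455523689956
up yaw -12.248100165461935
right yaw+90 -12.312975613464218
cyl2 [ 573.  -394.2    0. ]
cyl1 [ 693.3 -347.5    0. ]
book [ 402.1 -395.1    0. ]
```

```bash
cat >> h.py <<'E'
from scipy.spatial.transform import Rotation as Rn
C=np.array([606.7,-109.7,65.4]); UPY=np.radians(-12.3); t25=np.radians(25)
fw=np.array([np.cos(UPY),np.sin(UPY),0]); RT=np.array([np.sin(UPY),-np.cos(UPY),0])
N=-fw*np.sin(t25)+np.array([0,0,np.cos(t25)]); UP=fw*np.cos(t25)+np.array([0,0,np.sin(t25)])
def onpanel(n,uv,h=0):
    K,R,t=cam(n); d=R.T@np.linalg.inv(K)@[uv[0],uv[1],1]; o=-R.T@t
    X=o+d*(((C+N*h-o)@N)/(d@N)); return np.array([(X-C)@RT,(X-C)@UP])
def shift(target,yaw):
    s=arm.read_state(); R=Rn.from_quat(s['ee_rot']); x=R.as_matrix()[:,0]
    cur=np.degrees(np.arctan2(x[1],x[0])); r=(cur-yaw+90)%180-90
    return R.inv().apply(np.array(target)-s['position']).round(1),round(r,1)
E
python3 - <<'E'
from h import *
from scipy.optimize import least_squares
np.set_printoptions(precision=1,suppress=True)
D=[(304,273),(326,255),(353,244),(381,245),(409,258),(428,280),(437,305)]
P=np.array([onpanel("top",np.array(d)/5+(295,130)-.4) for d in D]); print(P)
f=least_squares(lambda v:np.hypot(*(P-v[:2]).T)-v[2],[30,0,30]).x
print("circle",f,np.degrees(np.arctan2(*(P-f[:2]).T)))
f2=least_squares(lambda v:(P-v[:2]-v[2]*np.c_[np.sin(a),np.cos(a)]).ravel(),[30,0,30]).x if (a:=np.radians(np.arange(-67.5,68,22.5))) is not None else 0
print(f2); F=C+RT*f2[0]+UP*f2[1]; print("foot",F)
tip,tail=[onpanel("top",np.array(d)/5+(295,130)-.4,39) for d in((390,292),(345,362))]
print("bar",tip,tail,np.degrees(np.arctan2(*(tip-tail))),(tip+tail)/2)
g=F-fw*13+[0,0,100]; print(g,shift(g,-36.9), arm.read_state()['position'])
E
```

```text
[[ 7.2 16.6]
 [16.4 29.2]
 [29.1 38.6]
 [43.9 41.7]
 [60.3 38.3]
 [73.3 29. ]
 [81.6 16.6]]
circle [44.5  1.5 40. ] [-67.9 -45.4 -22.6  -0.9  23.3  46.4  67.8]
[44.5  1.  40.3]
foot [ 598.1 -153.4   65.8]
bar [51.9 25.7] [ 38.3 -16.9] 17.665992693655515 [45.1  4.4]
[ 585.4 -150.6  165.8] (array([-527.6,  329.5,   65.1]), np.float64(51.7)) [ 159.2 -603.8  230.3]
```

drive_tool(
  targets=[
    [-1,-120,75,0,8],
    [-1,-240,150,0,16],
    [-1,-360,225,0,24],
    [0.35,-480,300,0,40],
    [0.35,-527,329,20,52],
    [0.35,-527,329,40,52],
    [0.35,-527,329,65,52],
    [0.35,-527,329,65,52],
    [0.35,-527,329,65,52],
    [0.35,-527,329,65,52],
    [0.35,-527,329,65,52],
    [0.35,-527,329,65,52],
  ],
)

```text
clock: 1.3
position: [554.2, -183.8, 173.6]
ee_rot: [0.319, 0.948, -0.0, -0.0]
contact_force: [0.6, -0.5, -0.0]
gripper_width: 27.6
grasp_force: 0.0
```

```bash
python3 - <<'E'
from h import *
s=arm.read_state(); print(s)
F=np.array([598.1,-153.4,65.8]); print(shift(F-fw*13+[0,0,20],-36.9))
E
```

```text
{'clock': 1.3, 'joints': array([-4.31273914e-02,  3.62572926e-01, -1.78994862e-01, -1.43047286e-04,
       -1.02987921e+00, -2.17717819e+00]), 'joint_vel': array([ 0.69131843,  0.38951882,  0.36125466,  0.00431564,  0.03224694,
       -0.68759512]), 'joint_efforts': array([ -1.57048624, -38.81456852,  16.11174345,   3.64815362,
        -0.09305659,   0.44139476]), 'position': array([ 554.1846858 , -183.82755483,  173.62534106]), 'ee_rot': array([ 3.19111155e-01,  9.47717237e-01, -3.15305193e-05, -3.29552938e-04]), 'contact_force': array([ 0.55290496, -0.50563788, -0.00316086]), 'wrist_torque': array([-0.13604925, -0.02463224, -0.00699888]), 'grasp_force': 0.0, 'gripper_width': 27.620369565502475}
(array([-4.8, 45.3, 87.8]), np.float64(-0.3))
```

drive_tool(
  targets=[
    [0.35,0,0,0,0],
    [0.35,0,0,0,0],
    [0.35,0,0,0,0],
  ],
)

```text
clock: 1.6
position: [552.7, -186.0, 174.1]
ee_rot: [0.319, 0.948, -0.0, -0.0]
contact_force: [0.8, 0.2, -0.5]
gripper_width: 27.7
grasp_force: 0.0
```

```bash
python3 - <<'E'
from h import *
F=np.array([598.1,-153.4,65.8]); print(shift(F-fw*13+[0,0,20],-36.9),arm.read_state()['position'])
cv2.imwrite("pics/t1.png",cv2.resize(arm.get_image("top")[100:260,270:450],None,fx=3,fy=3))
cv2.imwrite("pics/s1.png",cv2.resize(arm.get_image("side")[120:240,230:360],None,fx=4,fy=4))
a=cv2.imread("pics/t1.png");b=cv2.imread("pics/s1.png");b=cv2.resize(b,(260,240))
cv2.imwrite("pics/c1.png",np.hstack([a,cv2.copyMakeBorder(b,0,240,0,0,cv2.BORDER_CONSTANT)]))
E
```

```text
(array([-4.6, 48. , 88.2]), np.float64(-0.4)) [ 552.74301293 -186.02494129  174.06189739]
```

View pics/s1.png

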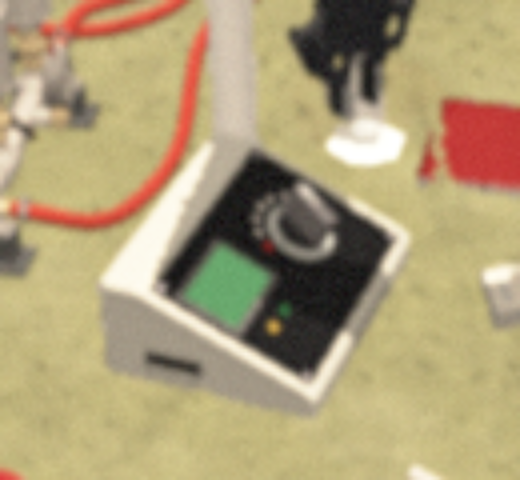

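The side view shows the fingers at (355,60) in the crop, clear of the knob at (305,215). I'll centre over the knob next, then descend partway.

drive_tool(
  targets=[
    [0.35,-2,24,0,0],
    [0.35,-5,48,0,0],
    [0.35,-5,48,0,0],
    [0.35,-5,48,20,0],
    [0.35,-5,48,40,0],
    [0.35,-5,48,40,0],
    [0.35,-5,48,40,0],
  ],
)

```text
clock: 2.4
position: [586.5, -150.8, 134.5]
ee_rot: [0.319, 0.948, -0.0, -0.0]
contact_force: [-0.1, -0.2, 0.9]
gripper_width: 28.0
grasp_force: 0.0
```

```bash
python3 - <<'E'
from h import *
F=np.array([598.1,-153.4,65.8]); print(shift(F-fw*13+[0,0,20],-36.9),arm.read_state()['position'])
cv2.imwrite("pics/s2.png",cv2.resize(arm.get_image("side")[120:240,230:360],None,fx=4,fy=4))
E
```

```text
(array([ 1. , -0.5, 48.7]), np.float64(-0.3)) [ 586.47882699 -150.81884659  134.50762346]
```

View pics/s2.png

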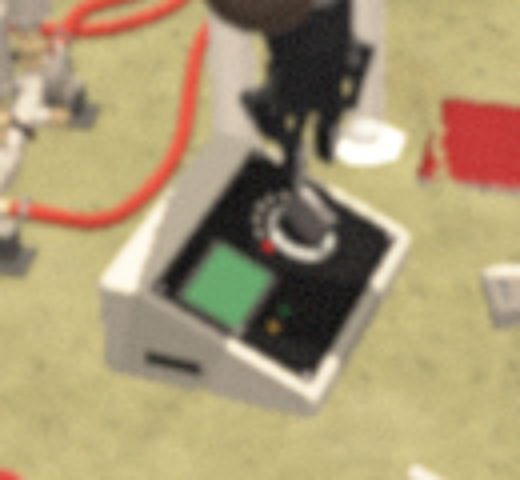

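The fingertips, near (300,170) in the crop, are centred above the bar at (305,210). I'll descend slowly and watch the force.

drive_tool(
  targets=[
    [0.35,1,0,12,0],
    [0.35,1,0,24,0],
    [0.35,1,0,30,0],
    [0.35,1,0,36,0],
    [0.35,1,0,42,0],
    [0.35,1,0,47,0],
    [0.35,1,0,47,0],
    [0.35,1,0,47,0],
  ],
)

```text
clock: 3.25
position: [585.8, -149.9, 87.3]
ee_rot: [0.319, 0.948, -0.0, 0.0]
contact_force: [-0.1, -0.2, -0.6]
gripper_width: 27.5
grasp_force: 0.0
```

drive_tool(
  targets=[
    [0.35,0,0,0,-8],
    [0.35,0,0,0,-16],
    [0.35,0,0,0,-24],
    [0.35,0,0,0,-32],
    [0.35,0,0,0,-40],
    [0.35,0,0,0,-48],
    [0.35,0,0,0,-56],
    [0.35,0,0,0,-64],
    [0.35,0,0,0,-72],
    [0.35,0,0,0,-80],
    [0.35,0,0,0,-80],
    [0.35,0,0,0,-80],
  ],
)

```text
clock: 4.45
position: [585.9, -149.8, 87.6]
ee_rot: [-0.363, 0.932, -0.0, 0.0]
contact_force: [-0.7, -0.3, -0.3]
gripper_width: 27.8
grasp_force: 0.0
```

```bash
python3 - <<'E'
from h import *
s=arm.read_state();print(s['contact_force'],s['wrist_torque'],s['position'],s['gripper_width'],s['joints'])
cv2.imwrite("pics/s3.png",cv2.resize(arm.get_image("side")[140:220,250:350],None,fx=5,fy=5,interpolation=2))
E
```

```text
[-0.74436378 -0.34274498 -0.34754629] [-0.01337711 -0.01246023  0.00324914] [ 585.87971288 -149.84807284   87.6138003 ] 27.777608925752595 [ 1.70200124e-02  4.84753775e-01 -2.25744143e-01 -1.07858338e-05
 -8.59399704e-01 -8.44074410e-01]
```

View pics/s3.png

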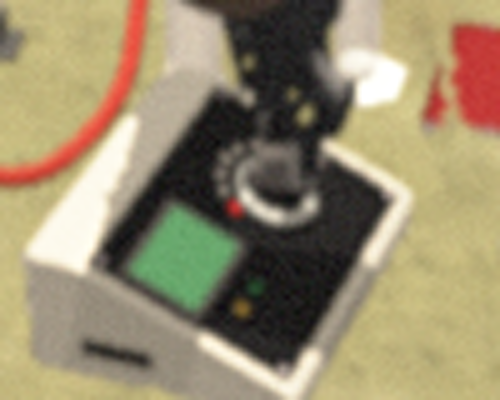

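The bar, at (280,165) in the crop, has followed the fingers and there is no residual load. I'll keep turning towards the stop in smaller steps.

drive_tool(
  targets=[
    [0.35,0,0,0,-6],
    [0.35,0,0,0,-12],
    [0.35,0,0,0,-18],
    [0.35,0,0,0,-24],
    [0.35,0,0,0,-24],
    [0.35,0,0,0,-24],
  ],
)

```text
clock: 5.1
position: [585.7, -149.7, 87.3]
ee_rot: [-0.549, 0.836, 0.0, 0.0]
contact_force: [-0.3, -0.1, 0.0]
gripper_width: 28.1
grasp_force: 0.0
```

```bash
python3 - <<'E'
from h import *
s=arm.read_state();print(s['contact_force'],s['wrist_torque'],s['position'],s['joints'][5])
E
```

```text
[-0.27159578 -0.08672644  0.0496528 ] [-0.06270331  0.01087758 -0.0282321 ] [ 585.65645839 -149.73391705   87.27055176] -0.42541683828990434
```

drive_tool(
  targets=[
    [0.35,0,0,0,-4],
    [0.35,0,0,0,-8],
    [0.35,0,0,0,-8],
    [0.35,0,0,0,-8],
  ],
)

```text
clock: 5.5
position: [585.7, -149.8, 87.3]
ee_rot: [-0.606, 0.795, -0.0, 0.0]
contact_force: [-0.1, -0.3, 0.7]
gripper_width: 27.7
grasp_force: 0.1
```

```bash
python3 - <<'E'
from h import *
s=arm.read_state();print(s['contact_force'],s['wrist_torque'],s['position'],s['joints'][5])
E
```

```text
[-0.12849751 -0.30091429  0.72008614] [-0.02660497 -0.04488834 -0.0093612 ] [ 585.68723749 -149.76193866   87.27585922] -0.2854774501060005
```

drive_tool(
  targets=[
    [0.35,0,0,0,-4],
    [0.35,0,0,0,-8],
    [0.35,0,0,0,-8],
  ],
)

```text
clock: 5.8
position: [586.0, -149.9, 87.4]
ee_rot: [-0.659, 0.752, -0.0, 0.001]
contact_force: [0.9, -0.1, 0.5]
gripper_width: 28.0
grasp_force: 17.5
```

```bash
python3 - <<'E'
from h import *
s=arm.read_state();print(s['contact_force'],s['wrist_torque'],s['position'],s['joints'][5])
E
```

```text
[ 0.89687841 -0.07308652  0.46501112] [-0.18471378 -0.30584099 -0.72320933] [ 585.98939439 -149.8995707    87.40295725] -0.14699197525039207
```

drive_tool(
  targets=[
    [0.35,0,0,0,-3],
    [0.35,0,0,0,-6],
    [0.35,0,0,0,-6],
  ],
)

```text
clock: 6.1
position: [586.6, -149.3, 87.8]
ee_rot: [-0.697, 0.717, -0.001, 0.002]
contact_force: [0.9, 2.7, 1.5]
gripper_width: 28.1
grasp_force: 48.5
```

```bash
python3 - <<'E'
from h import *
s=arm.read_state();print(s['contact_force'],s['wrist_torque'],s['position'],s['joints'][5])
cv2.imwrite("pics/s4.png",cv2.resize(arm.get_image("side")[140:220,250:350],None,fx=5,fy=5,interpolation=2))
E
```

```text
[0.87049169 2.7253765  1.52165939] [ 0.75587769 -0.65432211 -1.79949913] [ 586.58737039 -149.31641241   87.76651333] -0.044831657349895054
```

View pics/s4.png

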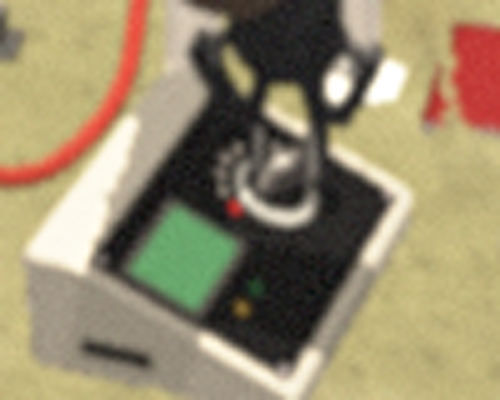

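A wrist torque of 1.8 N m, against 0.12 N m from the detent, at the expected lag shows the bar is on the end stop. The crop shows it pointing to the red dot at (235,208). Next is clockwise. The play in the fingers is about 27°, so a tool yaw of −36° should leave the bar at three clicks.

drive_tool(
  targets=[
    [0.35,0,0,0,8],
    [0.35,0,0,0,16],
    [0.35,0,0,0,24],
    [0.35,0,0,0,32],
    [0.35,0,0,0,40],
    [0.35,0,0,0,48],
    [0.35,0,0,0,56],
    [0.35,0,0,0,64],
    [0.35,0,0,0,72],
    [0.35,0,0,0,80],
    [0.35,0,0,0,80],
    [0.35,0,0,0,80],
  ],
)

```text
clock: 7.35
position: [584.3, -149.9, 86.8]
ee_rot: [-0.078, 0.997, -0.0, -0.002]
contact_force: [-2.9, -0.2, 0.7]
gripper_width: 28.0
grasp_force: 1.2
```

```bash
python3 - <<'E'
from h import *
s=arm.read_state();print(s['wrist_torque'],s['position'],s['joints'][5])
F=np.array([598.1,-153.4,65.8]); print(shift(F-fw*13+[0,0,21],-36))
E
```

```text
[0.19242041 0.68656881 0.06531548] [ 584.30898799 -149.87379709   86.76239092] -1.4314399882090176
(array([-1. , -0.9, -0. ]), np.float64(45.0))
```

drive_tool(
  targets=[
    [0.35,0,0,0,5],
    [0.35,0,0,0,10],
    [0.35,0,0,0,15],
    [0.35,0,0,0,20],
    [0.35,0,0,0,25],
    [0.35,0,0,0,30],
    [0.35,0,0,0,34],
    [0.35,0,0,0,38],
    [0.35,0,0,0,38],
  ],
)

```text
clock: 8.25
position: [585.7, -149.9, 87.2]
ee_rot: [0.251, 0.968, -0.0, 0.0]
contact_force: [-0.4, 0.7, 0.0]
gripper_width: 27.8
grasp_force: 0.1
```

```bash
python3 - <<'E'
from h import *
s=arm.read_state();print(s['contact_force'],s['wrist_torque'],s['position'],s['joints'][5])
cv2.imwrite("pics/s5.png",cv2.resize(arm.get_image("side")[140:220,250:350],None,fx=5,fy=5,interpolation=2))
E
```

```text
[-0.41439358  0.6758726   0.02795094] [0.08002028 0.01546219 0.04729338] [ 585.73096061 -149.85464655   87.16991246] -2.0957224158799654
```

View pics/s5.png

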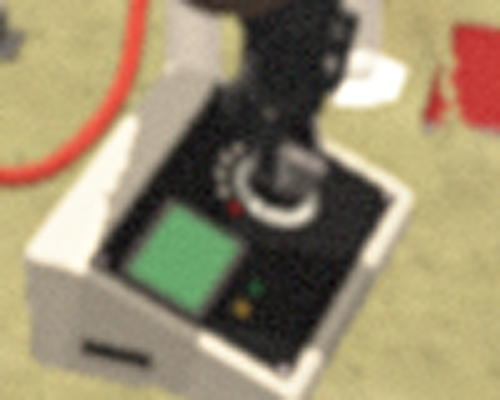

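The fingers hide the pointer, which is at about (290,160) in the crop. I'll turn on to the planned −36°, which cannot pass the third click, then lift off and move back.

drive_tool(
  targets=[
    [0.35,0,0,0,4],
    [0.35,0,0,0,7],
    [0.35,0,0,0,7],
    [0.35,0,0,0,7],
  ],
)

```text
clock: 8.7
position: [585.7, -150.0, 87.2]
ee_rot: [0.31, 0.951, -0.0, 0.0]
contact_force: [0.4, -0.2, -0.1]
gripper_width: 27.7
grasp_force: 0.0
```

```bash
python3 - <<'E'
from h import *
s=arm.read_state();print(s['contact_force'],s['wrist_torque'],s['position'],s['grasp_force'])
E
```

```text
[ 0.37421662 -0.16576143 -0.09829581] [-1.27605109e-02  8.88919024e-05  3.16939474e-02] [ 585.72344396 -149.95407936   87.23492382] 0.0
```

drive_tool(
  targets=[
    [0.35,0,0,0,-4],
    [0.35,0,0,-10,-7],
    [0.35,0,0,-25,-7],
    [0.35,0,0,-45,-7],
    [0.35,0,0,-80,-7],
    [0.35,0,0,-100,-7],
    [0.35,40,-30,-100,-7],
    [0.35,80,-60,-100,-7],
    [0.35,120,-90,-100,-7],
    [0.35,140,-110,-100,-7],
    [0.35,140,-110,-100,-7],
    [0.35,140,-110,-100,-7],
  ],
)

```text
clock: 9.9
position: [407.9, -156.1, 188.0]
ee_rot: [0.252, 0.968, 0.0, 0.001]
contact_force: [0.8, 0.2, 0.3]
gripper_width: 27.7
grasp_force: 0.0
```

```bash
python3 - <<'E'
from h import *
print(arm.read_state()['position'])
t=arm.get_image("top");s=arm.get_image("side");cv2.imwrite("pics/t6.png",t);cv2.imwrite("pics/s6.png",s)
A=cv2.resize(t[145:225,325:405],None,fx=5,fy=5,interpolation=2);B=cv2.resize(s[150:200,270:320],None,fx=8,fy=8,interpolation=2)
cv2.imwrite("pics/c6.png",np.hstack([A,B]))
E
```

```text
[ 407.94900241 -156.07829562  188.03383374]
```

View pics/c6.png

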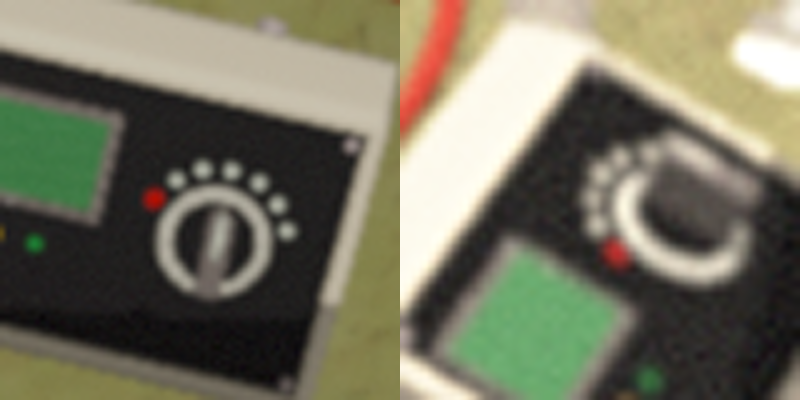

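```bash
python3 - <<'E'
from h import *
a,b=[onpanel("top",np.array(d)/5+(325,145)-.4,39) for d in((220,208),(207,296))]
print(np.degrees(np.arctan2(*(a-b))),a,b)
im=cv2.imread("pics/t6.png").astype(int)
# bar by mask: grey pixels inside ring
from itertools import product
c=proj("top",C+RT*44.5+UP*1+N*30)[0]
pts=np.array([(u,v) for u,v in product(range(355,382),range(178,208)) if np.hypot(*(onpanel("top",(u,v),39)-[44.5,1]))<22 and im[v,u].mean()>75])
q=np.array([onpanel("top",p,39) for p in pts]); d=np.linalg.svd(q-q.mean(0))[2][0]; d*=np.sign(d[1])
print(len(q),q.mean(0),np.degrees(np.arctan2(*d)))
E
```

```text
-6.12624783246274 [40.53032197 27.92183095] [ 45.68790377 -20.13053013]
131 [46.37861536 -1.93623142] 4.066863707990617
```

```bash
python3 -c "
from bench import arm
print(arm.job_done())"
```

```text
the job is handed in; nothing more can be done
None
```

I turned the selector back to the red-dot end stop, then clockwise three clicks, and let go. The last pictures put the pointer within about 6° of straight up the slope (clicks are 22.5° apart), nothing else was touched, and the job is handed in at about 10 s on the robot's clock.

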